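# Crank the tilted drill vise shut on a brass bar

### The job

Clamp the brass bar in the tilted green vise: fit the loose crank handle fully home on the square end of the vise's screw and wind it clockwise until the jaws hold the bar tight and the crank will turn no further. Leave the crank on the screw, leave the bar seated in its corner of the vise, and do not disturb the tub, the brass cone or the firebrick.

Things in the scene. Friction and masses are not known exactly. Their poses are not given: they have to be found in the camera images.
- vise: green tilting drill-press vise, bolted down. Origin: on the table under the centre of its 200 x 130 x 16 mm base, z up. Its bed is tipped: the screw axis leans 35 degrees from vertical towards the vise's -x, pointing outward along (-0.574, 0, 0.819) in the vise's frame. The screw's free upper end faces up and roughly to the robot; the open jaws (100 mm wide) face the vise's +x and up.
- screw_seat (a point): centre of the upper face of the screw's round collar (30 mm across); (-0.041, 0, 0.222) in the vise's frame. z: outward along the screw axis; turns with the screw. The steel square end stands 30 mm out along z: 14 mm square for 20 mm, then a round taper to 6 mm. Its flats face this point's x and y. At screw = 0, x lies in the vise's x-z plane; it turns clockwise, seen from outside, as screw grows.
- screw (a joint): turn of the vise screw in rad, growing clockwise seen from outside, looking down on its free end; a turn moves the jaw 8 mm (jaw = 0.001273 x screw). Starts at 1.0 to 5.5; the jaw touches the bar near 15.0; a firm stop ends it near 16.1, and it springs back a little when let go. Takes about 0.12 to 0.25 N m, more as the bar is squeezed; otherwise it stays where it is left.
- jaw (a joint): travel in m of the moving jaw down the vise bed towards the bar; 0 = fully open, about 0.019 = it touches the bar, 0.0195 to 0.0205 = tight
- bar: square brass bar 25 x 85 x 25 mm, 0.4 kg, lying between the open jaws in the corner of the fixed (lower) jaw and the bed, its length along the vise's y. Origin: centre of its lower 25 x 85 mm face, resting on the fixed jaw; its own z points up the screw axis, y along its length.
- crank: loose steel crank lying flat on the table, 0.29 kg. Origin: on the socket axis at the underside; z up the socket. Hub 32 x 32 mm (sides along x, y), 40 mm high, with a 16 mm square hole right through, parallel to the hub. A flat arm 8 mm thick, 24 wide runs along +x at the bottom to 77 mm from the hub axis. Fits the square end in any of four positions; home when its underside is on the collar.
- socket_mouth (a point): same point as the crank's origin: centre of the square hole at the crank's underside, z up the socket, x towards the handle
- grip_top (a point): centre of the top of the crank's red handle, an upright freely spinning grip 18 mm across, from 11 to 67 mm above the crank's underside, 65 mm from the hub axis along the crank's +x
- flux_tub: bystander: white round tub with an orange label, 68 mm across, 62 mm high; origin at the centre of its underside
- cone: bystander: small brass cone 36 mm across, 55 mm high, point up; origin at the centre of its underside
- firebrick: bystander: cream firebrick 55 x 115 x 45 mm lying flat; origin at the centre of its underside
Not all that is in view belongs to the job. Leave any white look-alike of the bar alone. Of the things that look like the crank, take the one that is nearest to the robot's base at the start.

How it is judged:
On the way, in this order (a step that is already met when the one before it is completed fails the run):
1. the crank is fully home on the square end, before the jaw has closed (distance between socket_mouth and screw_seat below 0.006 m and angle between the z axis of socket_mouth and the z axis of screw_seat, either way round below 0.15 rad and value of joint jaw below 0.012 m), for 0.1 s.
2. with the crank still home, the jaw is wound up against the bar (distance between socket_mouth and screw_seat below 0.01 m and value of joint jaw above 0.0188 m), for 0.1 s.
At the end, for the whole second after the job is handed in: the jaw has travelled at least 18.6 mm and the bar is squeezed (over 20 N of contact with the vise), still within 12 mm of where it lay and square to the jaws within 0.12 rad; the crank sits on the square end within 8 mm of home; everything is at rest (value of joint jaw above 0.0186 m and contact force between bar and vise above 20 N and distance between socket_mouth and screw_seat below 0.008 m and distance of bar from where it was at the start of the episode below 0.012 m and angle between the z axis of bar and the z axis of screw_seat, either way round below 0.12 rad and linear speed of each of crank, bar below 0.02 m/s); the robot touches nothing.
It fails at once if the flux tub, the cone or the firebrick is pushed more than 25 mm or tipped (distance of any of flux_tub, cone, firebrick from where it was at the start of the episode above 0.025 m or angle between any of flux_tub, cone, firebrick's own z axis and vertical above 0.5 rad).
It fails at once if the bar is taken out of the jaws (distance of bar from where it was at the start of the episode above 0.03 m).
It also fails if it takes over 72 s, if anything falls off the work surface, if the arm or the gripper's body presses on something with over 40 N, if the wrist force passes 120 N, or if a joint passes its speed limit or range.

### The arm

A 6-joint arm with a two-finger parallel gripper is mounted at the origin on the work surface. World frame = base frame: x ahead of the robot, y to its left, z up, the work surface at z = 0. Lengths are in m, angles in rad, forces in N, time in s.
With the tool pointing down it reaches from about 0.35 to 0.975 m from the base axis. Payload 4.9 kg.
Tool frame: the origin (TCP) lies on the centre line of the jaws, within the pads' length; the fingertips stand 14 mm ahead of it and the grasp point (between the pads) lies 5 mm behind it (manip.nose_length is the distance from the TCP to the fingertips, in m); z points along the fingers, y is the line along which they close (so a half turn about z gives the same grasp; the last joint's range is limited). The gripper opens to 85 mm and grips with 20 to 120 N. Pads are 22 mm wide; open, the fingers measure 114 mm over their backs; the gripper's body (76 mm by 85 mm) begins 54 mm behind the grasp point. The pads swing forward as they close: fully open they stand 13 mm farther back than shut.
Start: joints at [-0.119, 0.053, 1.613, -0, 1.476, -0.119], TCP at [0.625, 0, 0.245] pointing down, gripper open.
Joint ranges: [-3.01, 3.01], [-1.01, 2.22], [0.06, 2.58], [-1.02, 4.17], [0.09, 2.62], [-3.14, 3.14]. Speed limits (rad/s): [2.57, 2.57, 3.14, 3.14, 3.14, 3.14].

### API

Orientations are given as a unit quaternion [w, x, y, z].
In Python, from plant import manip, imaging gives the robot as it stands.
- The arm moves only by the tool play_rows, never from a script. Its argument "commands" is a list of rows, each a list of 6 numbers: the shift along the tool's x, y, z in mm, then the turn, a rotation vector about the tool's x, y, z in degrees. A call has 1 to 5 rows; each row shifts and turns the commanded pose from where the row before left it, along the tool's axes as they then stand; what a row does not reach is not made up. A row lasts 1/12 s, in which the tool goes at most 41.7 mm and 7.16 degrees, less where a joint would pass 70% of its speed; a pose out of reach is approached as far as the arm can. A call is refused whole if a number of a shift passes 41.7 or a number of a turn 7.16, either way. A call with a gripper value outside its range is refused whole. "hand" is the finger opening in mm, from 0 to 85.4, set as the call begins (left out, the last holds). The fingers move at their own pace and stop on an object; the grip force is fixed at half the most. Time passes only in rows, so rows that do not move let the fingers close. It gives the time, the measured TCP pose, the force, the opening and the grip force at its end, in the units of the state.
- manip.state(): the state, without advancing time (a new reading comes with each control period).
- imaging.grab_frame(name): name is "scene" or "side" or "wrist"; returns a dict with "image" (384x512x3 uint8, red, green, blue), "fx", "fy", "cx", "cy" (pixels), "R" (3x3) and "t" (3): a world point X has camera coordinates R X + t; the wrist camera has in their place "mount" (4x4, takes a point from camera to tool coordinates, whose origin is the TCP and whose axes are the flange's). Camera axes: x right, y down, z forward; pixel columns grow to the right and rows downward; lengths in m; the calibration is good to about 2 mm. A picture is of the moment at which its call begins: read the wrist's pose just before it. There is no depth.
- manip.job_done(): hands the job in; it is judged then, once.
The state is a dict: "time": time; "joint_pos": joint angles; "joint_vel": joint speeds; "joint_efforts": joint torques, N m; "tool_pos": TCP position; "tool_rot": TCP orientation; "contact_force": force on the tool from outside, world axes, zero at the start; "ft_torque": the same for the moment, N m; "gripper_width": opening from 0.0 (shut) to 1.0 (fully open); "grasp_force": force on a finger pad.
Only numpy, scipy, OpenCV 4.12 (cv2) and the standard library are available. Lean on these libraries where they do the work, as an engineer would, in place of code of your own. Each camera call takes 0.05 s, during which the arm holds its last target. There are 200 camera calls.

## Working session

There is one attempt and no reset: what is moved stays moved. The work goes in short steps, Python scripts to look and compute and a tool call to move; the robot and the scene stay as the last step left them, time stands still between calls to the robot, and variables do not carry over. Pictures are saved under pics/ and viewed, at most 10 in all, crops included, and the job is handed in when it is done.

Besides the shell and the picture viewer there is one more tool, called after "Request:" by a JSON object that holds its "name" and its "arguments", one argument or row to a line. play_rows: Moves the arm, as the interface text tells. Its arguments: {"type":"object","properties":{"commands":{"type":"array","items":{"type":"array","items":{"type":"number"}}},"hand":{"type":"number"}},"required":["commands"]}

```bash
ls; mkdir -p pics; python3 - <<'E'
from plant import manip, imaging
import cv2, numpy as np, pickle
print(manip.state())
d={}
for n in("scene","side","wrist"):
    f=imaging.grab_frame(n); d[n]=f
    cv2.imwrite(f"pics/{n}0.png",f["image"][:,:,::-1])
    print(n,{k:np.round(v,4).tolist() for k,v in f.items() if k!="image"})
pickle.dump(d,open("f0.pkl","wb"))
a=cv2.resize(d["scene"]["image"],(800,600),interpolation=cv2.INTER_CUBIC)
cv2.imwrite("pics/s_big.png",a[:,:,::-1])
E
```

```text
pics
{'time': 0.0, 'joint_pos': array([-1.18974926e-01,  5.33634822e-02,  1.61428860e+00, -2.64444174e-05,
        1.47601723e+00, -1.19009025e-01]), 'joint_vel': array([-0.0011316 ,  0.00045638,  0.00180137,  0.0001129 , -0.00054457,
       -0.00138514]), 'joint_efforts': array([ 2.70554956e-04, -3.93670499e+01, -3.70175600e+01, -1.62778279e-04,
        6.93513779e-03, -6.06393527e-06]), 'tool_pos': array([6.24402477e-01, 8.04758859e-05, 2.44062119e-01]), 'tool_rot': array([-8.08040699e-04,  7.07093450e-01,  7.07119350e-01, -6.52204316e-04]), 'contact_force': array([-0.14335735,  0.00125617,  0.40042532]), 'ft_torque': array([-0.04772269, -0.02673713,  0.00862302]), 'grasp_force': 0.0, 'gripper_width': 0.9982154974480726}
scene {'fx': 464.5465, 'fy': 464.5465, 'cx': 263.2263, 'cy': 181.554, 'R': [[0.8437, 0.5364, -0.0194], [0.3258, -0.5405, -0.7757], [-0.4266, 0.6482, -0.6308]], 't': [-0.4791, -0.0963, 1.3222]}
side {'fx': 499.6447, 'fy': 499.6447, 'cx': 255.0928, 'cy': 198.6269, 'R': [[-0.9739, -0.2265, 0.0119], [-0.1332, 0.5288, -0.8382], [0.1836, -0.8179, -0.5452]], 't': [0.5901, 0.2415, 1.2833]}
wrist {'fx': 273.0471, 'fy': 273.0471, 'cx': 255.8441, 'cy': 188.4252, 'mount': [[-0.0002, -0.9511, -0.3089, 0.0783], [1.0, -0.0002, 0.0, -0.0012], [-0.0001, -0.3089, 0.9511, -0.1297], [0.0, 0.0, 0.0, 1.0]]}
```

View pics/s_big.png

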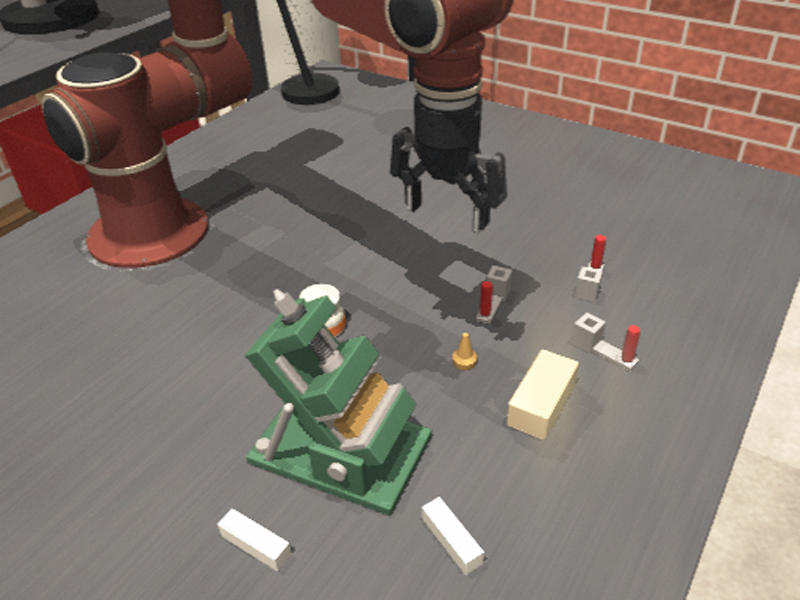

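View pics/side0.png

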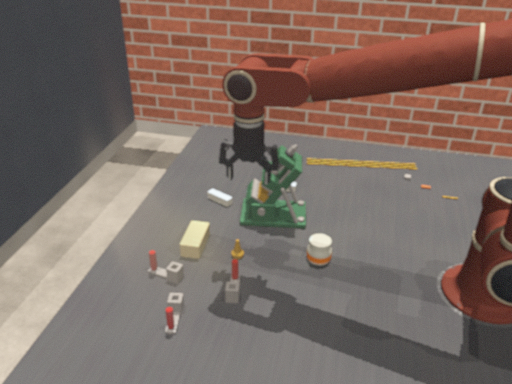

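Three crank look-alikes, as scene px at 800 scale: A hub (499,272), B hub (590,274), C hub (590,324). I'll compute their distances to the base and enlarge.

```bash
cat > h.py <<'E'
import numpy as np, cv2, pickle
from scipy.spatial.transform import Rotation as Rn
from scipy.optimize import least_squares
def onplane(f,uv,z):
    R,t=np.array(f["R"]),np.array(f["t"])
    c=-R.T@t; d=R.T@np.array([(uv[0]-f["cx"])/f["fx"],(uv[1]-f["cy"])/f["fy"],1])
    return c+d*(z-c[2])/d[2]
def proj(f,X):
    p=np.atleast_2d(X)@np.array(f["R"]).T+np.array(f["t"])
    return np.c_[p[:,0]/p[:,2]*f["fx"]+f["cx"],p[:,1]/p[:,2]*f["fy"]+f["cy"]]
def rot(q): return Rn.from_quat([q[1],q[2],q[3],q[0]]).as_matrix()
def wristcam(f,st):
    M=f["mount"]; Rt=rot(st["tool_rot"]); Rc=Rt@M[:3,:3]; c=Rt@M[:3,3]+st["tool_pos"]
    return dict(f,R=Rc.T,t=-Rc.T@c)
E
python3 - <<'E'
from h import *
d=pickle.load(open("f0.pkl","rb"));s=d["scene"]
for n,uv in dict(A=(499,272),B=(590,274),C=(590,324)).items():
    p=onplane(s,np.array(uv)*.64,.04);print(n,p.round(3),np.hypot(*p[:2]).round(3))
for n,uv in dict(A=(232,284),B=(175,298),C=(175,267)).items():
    print(n,onplane(d["side"],uv,.04).round(3))
c=lambda n,x,y,w,h,k:cv2.resize(d[n]["image"][y:y+h,x:x+w],(w*k,h*k),interpolation=cv2.INTER_CUBIC)
a=np.zeros((600,800,3),np.uint8)
p=c("scene",150,175,135,155,4)[:600]; a[:p.shape[0],:p.shape[1]]=p   # hmm wide
a=np.zeros((600,800,3),np.uint8)
p=c("scene",155,178,125,150,4);a[:600,:500]=p[:600]
p=c("scene",295,155,75,60,4);a[:240,500:800]=p
p=c("side",225,135,100,90,3);a[260:530,500:800]=p
cv2.imwrite("pics/m1.png",a[:,:,::-1])
E
```

```text
A [0.622 0.174 0.04 ] 0.646
B [0.746 0.242 0.04 ] 0.784
C [0.79  0.133 0.04 ] 0.801
A [0.627 0.166 0.04 ]
B [0.746 0.245 0.04 ]
C [0.787 0.139 0.04 ]
```

View pics/m1.png

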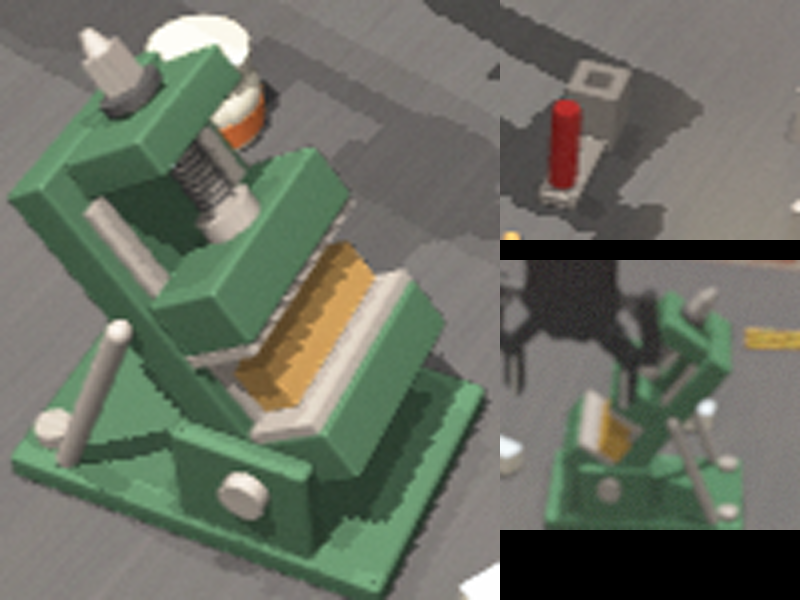

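View pics/wrist0.png

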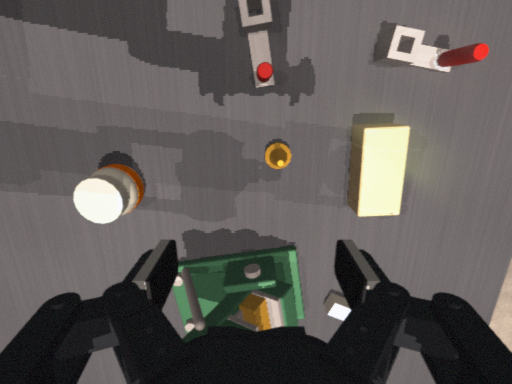

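```bash
python3 - <<'E'
from h import *
from plant import manip
d=pickle.load(open("f0.pkl","rb"));s=d["scene"];sd=d["side"]
w=wristcam(d["wrist"],manip.state())
g=[onplane(s,(311.5,181.3),.067),onplane(sd,(235,259),.067),onplane(w,(265,69),.067)]
h=[onplane(s,(499*.64,272*.64),.04),onplane(sd,(232,284),.04),onplane(w,(255,9),.04)]
print("grip",np.round(g,3).tolist());print("hub",np.round(h,3).tolist())
for n,uv,z in(("cone",(281,162),.05),("tub",(100,200),.062),("brick",(381,170),.045)):print(n,onplane(w,uv,z).round(3))
obs=[(s,(-.1,.065,.016),(158,292.5)) ,(s,(-.1,-.065,.016),(0,0))]
# determine corner labels by trying: left=(-,-)?
c4=lambda u,v:(155+u/4,178+v/4)
pts=[(s,(-.1,-.065,.016),c4(12,458)),(s,(.1,-.065,.016),c4(380,590)),(s,(.1,.065,.016),c4(484,388)),
 (s,(-.0582,0,.2466),c4(88,33)),(sd,(-.0582,0,.2466),(225+212/3,135+32/3)),(s,(-.041,0,.222),c4(133,92)),
 (w,(.1,.065,.016),(296,246))]
def V(p,x):
    c,s_=np.cos(p[2]),np.sin(p[2]);return np.array([p[0]+c*x[0]-s_*x[1],p[1]+s_*x[0]+c*x[1],x[2]])
f=lambda p:np.concatenate([proj(a,V(p,x))[0]-uv for a,x,uv in pts])
r=least_squares(f,[.6,-.15,0],loss="soft_l1");print(r.x,r.fun.reshape(-1,2).round(1).tolist())
print("seat",V(r.x,(-.041,0,.222)),"tip",V(r.x,(-.0582,0,.2466)))
E
```

```text
grip [[0.633, 0.109, 0.067], [0.636, 0.102, 0.067], [0.633, 0.109, 0.067]]
hub [[0.622, 0.174, 0.04], [0.627, 0.166, 0.04], [0.622, 0.17, 0.04]]
cone [0.653 0.007 0.05 ]
tub [ 0.433 -0.038  0.062]
brick [ 0.778 -0.004  0.045]
[ 0.59694403 -0.2114682   0.17627446] [[-0.7, -0.1], [1.4, -0.2], [1.1, -2.0], [-0.2, 0.0], [0.6, -1.0], [-0.9, -1.5], [1.0, 1.5]]
seat [ 0.55657938 -0.21865808  0.222     ] tip [ 0.53964591 -0.22167432  0.2466    ]
```

Crank A: hub (0.622,0.171), 0.646 m from the base. That makes it the nearest of the three, and the crop confirms it has a hub, arm and red handle with its sizes consistent. The tub, cone and brick are all clear of it. The wrist view shows A's hub at (255,9) and its handle at (265,71). I'll inspect the screw end first, from the insertion orientation.

```bash
cat >> h.py <<'E'
def Rins(yaw=0.176,spin=0.):
    "tool z down the screw; tool x along vise y, then spun about tool z (deg)"
    c,s=np.cos(yaw),np.sin(yaw)
    x=np.array([-s,c,0]);z=-np.array([-.5736*c,-.5736*s,.8192])
    return np.c_[x,np.cross(z,x),z]@Rn.from_euler("z",spin,degrees=True).as_matrix()
def plan(st,p,R,first="rot"):
    R0=rot(st["tool_rot"]);rv=Rn.from_matrix(R0.T@R).as_rotvec(degrees=True)
    d=(np.array(p)-st["tool_pos"])*1000
    print("rot",rv.round(2),"min rows",np.abs(rv).max()/7.1)
    d=(R if first=="rot" else R0).T@d
    print("shift (%s first)"%first,d.round(1),"rows",np.linalg.norm(d)/41)
E
python3 - <<'E'
from h import *
from plant import manip
tip=np.array([.5396,-.2217,.2466]);R=Rins()
plan(manip.state(),tip-R@[.023,-.001,.04],R)
E
```

```text
rot [-35.     3.06  -9.78] min rows 4.92958966053039
shift (rot first) [-226.5  -98.  -112.1] rows 6.61039198185668
```

Request:
{"name": "play_rows", "arguments": {
  "commands": [
    [0, 0, 0, -7, 0.61, -1.96],
    [0, 0, 0, -7, 0.61, -1.96],
    [0, 0, 0, -7, 0.61, -1.96],
    [0, 0, 0, -7, 0.61, -1.96],
    [0, 0, 0, -7, 0.61, -1.96]
  ]
}}

```text
time: 0.57
tool_pos: [0.625, 0.0001, 0.2461]
tool_rot: [0.193, 0.613, 0.731, 0.229]
contact_force: [-0.1, 0.6, -0.6]
gripper_width: 1.003
grasp_force: 0.0
```

Request:
{"name": "play_rows", "arguments": {
  "commands": [
    [-25, -12, -28, 0, 0, 0],
    [-25, -12, -28, 0, 0, 0],
    [-25, -12, -28, 0, 0, 0],
    [-25, -12, -28, 0, 0, 0]
  ]
}}

```text
time: 0.9
tool_pos: [0.5393, -0.1166, 0.3106]
tool_rot: [0.19, 0.614, 0.732, 0.227]
contact_force: [0.2, -0.2, 0.2]
gripper_width: 0.999
grasp_force: 0.0
```

Request:
{"name": "play_rows", "arguments": {
  "commands": [
    [-32, -12.5, 0, 0, 0, 0],
    [-32, -12.5, 0, 0, 0, 0],
    [-32, -12.5, 0, 0, 0, 0],
    [-30.5, -12.5, 0, 0, 0, 0],
    [0, 0, 0, 0, 0, 0]
  ]
}}

```text
time: 1.32
tool_pos: [0.5203, -0.2523, 0.2797]
tool_rot: [0.19, 0.617, 0.73, 0.225]
contact_force: [-0.5, 0.4, -0.4]
gripper_width: 0.998
grasp_force: 0.0
```

```bash
python3 - <<'E'
from h import *
from plant import manip, imaging
for _ in range(2): imaging.grab_frame("wrist")
st=manip.state();f=imaging.grab_frame("wrist")
print(st["time"],st["tool_pos"],st["joint_pos"].round(2))
pickle.dump((st,f),open("w1.pkl","wb"))
tip=np.array([.5396,-.2217,.2466]);plan(st,tip-Rins()@[.023,-.001,.04],Rins())
w=wristcam(f,st)
print(proj(w,[tip,tip+.03*Rins()[:,2]]))
cv2.imwrite("pics/w1.png",cv2.resize(f["image"][70:320,100:420],(800,625),interpolation=cv2.INTER_CUBIC)[:600,:,::-1])
E
```

```text
1.4167 [ 0.52141061 -0.24880978  0.28112102] [-0.79 -0.34  1.99  0.53  1.18 -1.09]
rot [-0.62  0.06 -0.31] min rows 0.08692591395657576
shift (rot first) [ 0.5 -0.2  1.3] rows 0.03387198419595893
[[255.20617929 187.32559269]
 [255.70693737 175.29670017]]
```

View pics/w1.png

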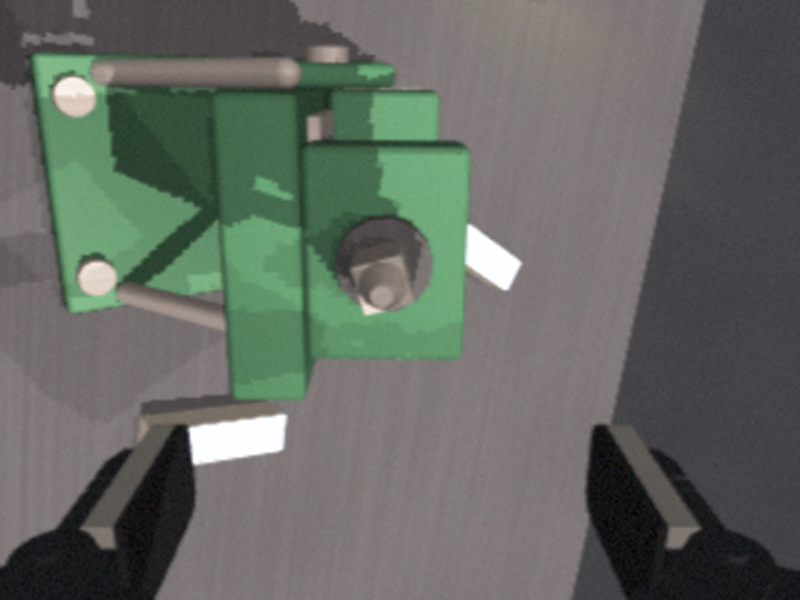

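Tip at px (252.4,187.2) and collar centre at (253.6,175.2), about 2 mm in tool y from the prediction. I need the square's angle, so I'll enlarge.

```bash
python3 - <<'E'
from h import *
st,f=pickle.load(open("w1.pkl","rb"))
im=cv2.resize(f["image"][150:205,220:290],(770,605),interpolation=cv2.INTER_LANCZOS4)[:600]
im=cv2.convertScaleAbs(im,alpha=1.5,beta=10)
cv2.imwrite("pics/w1c.png",im[:,:,::-1])
E
```

```text
(no output)
```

View pics/w1c.png

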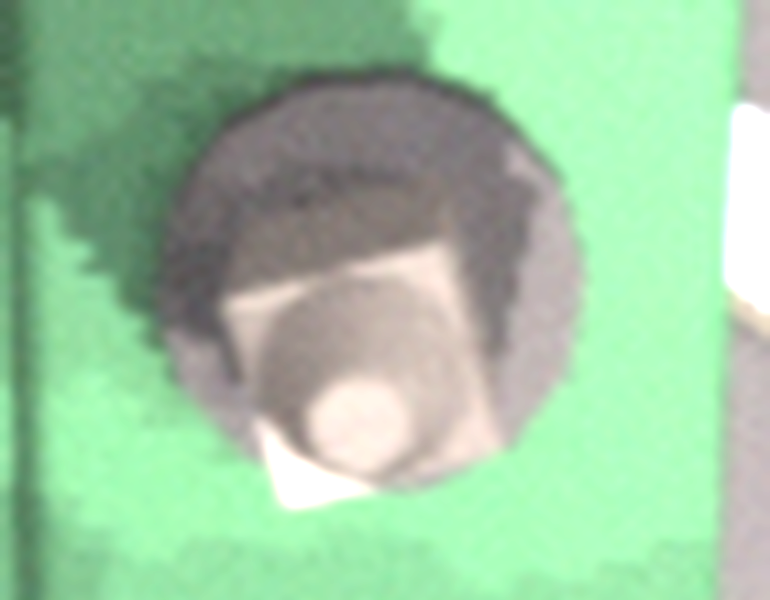

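```bash
python3 - <<'E'
from h import *
st,f=pickle.load(open("w1.pkl","rb"));w=wristcam(f,st)
c=lambda u,v:np.array((220+u/11,150+v/11))
uv=np.array([c(360,425),c(225,300),c(450,242),c(498,450),c(285,508),c(372,281)])
def model(p):
    R=Rins(p[4] if len(p)>4 else .176,p[3]); a=7e-3
    q=np.array([[0,0,-.03],[-a,-a,-.02],[-a,a,-.02],[a,a,-.02],[a,-a,-.02],[0,0,0]])
    return p[:3]+q@R.T
# order check done through residual over spins
for s0 in(-20,20,70):
  for n in (4,5):
    r=least_squares(lambda p:np.r_[(proj(w,model(p))-uv[[0,1,2,3,4,5]]).ravel(),(p[4:]-.176)/.03],[.557,-.219,.222,s0,.176][:n],x_scale=[.01,.01,.01,10,.1][:n])
    print(s0,r.cost.round(2),r.x.round(4),r.fun[:12].round(1))
E
```

```text
-20 439.92 [ 1.2049 -0.4409 -0.6794 -0.1612] [  0.4  -4.5  11.3   7.7  -6.3  12.9 -10.7  -8.7   5.8 -14.   -0.6   6.8]
-20 439.47 [ 1.171  -0.429  -0.6325  2.1789  0.2052] [  0.4  -4.4  11.2   7.7  -6.2  13.  -10.6  -8.8   5.8 -14.1  -0.6   6.7]
20 439.92 [ 1.2049 -0.4409 -0.6794 -0.0649] [  0.4  -4.5  11.3   7.7  -6.3  12.9 -10.7  -8.7   5.8 -14.   -0.6   6.8]
20 439.47 [ 1.1709 -0.429  -0.6325  2.2774  0.2052] [  0.4  -4.4  11.2   7.7  -6.2  13.  -10.6  -8.8   5.8 -14.1  -0.6   6.7]
70 439.92 [ 1.2049 -0.4409 -0.6794 -0.0562] [  0.4  -4.5  11.3   7.7  -6.3  12.9 -10.7  -8.7   5.8 -14.   -0.6   6.8]
70 439.47 [ 1.1709 -0.429  -0.6325  2.2773  0.2052] [  0.4  -4.4  11.2   7.7  -6.2  13.  -10.6  -8.8   5.8 -14.1  -0.6   6.7]
```

```bash
python3 - <<'E'
from h import *
st,f=pickle.load(open("w1.pkl","rb"));w=wristcam(f,st)
c=lambda u,v:np.array((220+u/11,150+v/11))
uv=np.array([c(360,425),c(225,300),c(450,242),c(498,450),c(285,508),c(372,281)])
def model(p):
    R=Rins(p[4] if len(p)>4 else .176,p[3]); a=7e-3
    q=np.array([[0,0,-.03],[a,-a,-.02],[a,a,-.02],[-a,a,-.02],[-a,-a,-.02],[0,0,0]])
    return p[:3]+q@R.T
for n in (4,5):
    r=least_squares(lambda p:np.r_[(proj(w,model(p))-uv).ravel(),(p[4:]-.176)/.03],[.557,-.219,.222,-15,.176][:n],x_scale=[.01,.01,.01,10,.1][:n])
    print(r.cost.round(2),r.x.round(4),r.fun[:12].round(1))
    p=r.x[:3]; print("in tool",(1000*rot(st["tool_rot"]).T@(p-st["tool_pos"])).round(1))
E
```

```text
0.47 [  0.5528  -0.2188   0.2248 -14.3161] [ 0.1  0.  -0.  -0.3 -0.3 -0.1  0.4  0.2  0.  -0.3 -0.1  0.6]
in tool [24.1 -2.1 66.9]
0.44 [  0.5528  -0.2188   0.2247 -13.9966   0.1827] [ 0.1  0.1 -0.  -0.3 -0.3 -0.1  0.4  0.2  0.  -0.3 -0.1  0.5]
in tool [24.1 -2.1 67. ]
```

Clean fit: residuals under 0.6 px, seat ≈ (0.553,-0.219,0.224), square spin −14.3° from vise axes. Next, go above crank A.

```bash
cat >> h.py <<'E'
def Rdown(yaw): # tool x at yaw (deg), tool z down
    c,s=np.cos(np.radians(yaw)),np.sin(np.radians(yaw));x=np.array([c,s,0]);z=np.array([0,0,-1.])
    return np.c_[x,np.cross(z,x),z]
E
python3 - <<'E'
from h import *
from plant import manip
plan(manip.state(),[.622,.171,.15],Rdown(100.6),"shift")
E
```

```text
rot [34.43  0.14 -0.71] min rows 4.848648404508012
shift (shift first) [395.3  66.  205.6] rows 10.98501865912316
```

Request:
{"name": "play_rows", "arguments": {
  "commands": [
    [37, 6.5, -8, 0, 0, 0],
    [37, 6.5, -8, 0, 0, 0],
    [37, 6.5, -8, 0, 0, 0],
    [37, 6.5, -8, 0, 0, 0],
    [37, 6.5, -8, 0, 0, 0]
  ]
}}

```text
time: 1.88
tool_pos: [0.4935, -0.0622, 0.3345]
tool_rot: [0.191, 0.614, 0.731, 0.227]
contact_force: [0.8, 0.9, -0.2]
gripper_width: 1.0
grasp_force: 0.0
```

Request:
{"name": "play_rows", "arguments": {
  "commands": [
    [28, 4, 30, 0, 0, 0],
    [28, 4, 30, 0, 0, 0],
    [28, 4, 30, 0, 0, 0],
    [28, 4, 30, 0, 0, 0],
    [28, 4, 30, 0, 0, 0]
  ]
}}

```text
time: 2.3
tool_pos: [0.5697, 0.0942, 0.2215]
tool_rot: [0.191, 0.613, 0.732, 0.228]
contact_force: [0.7, -0.8, 0.9]
gripper_width: 1.0
grasp_force: 0.0
```

Request:
{"name": "play_rows", "arguments": {
  "commands": [
    [23.4, 4.5, 31.9, 0, 0, 0],
    [23.4, 4.5, 31.9, 0, 0, 0],
    [23.4, 4.5, 31.9, 0, 0, 0],
    [0, 0, 0, 6.89, 0, -0.14],
    [0, 0, 0, 6.89, 0, -0.14]
  ]
}}

```text
time: 2.72
tool_pos: [0.6184, 0.1741, 0.1462]
tool_rot: [0.112, 0.63, 0.757, 0.133]
contact_force: [1.1, -0.2, -0.0]
gripper_width: 0.998
grasp_force: 0.0
```

Request:
{"name": "play_rows", "arguments": {
  "commands": [
    [0, 0, 0, 6.89, 0, -0.14],
    [0, 0, 0, 6.89, 0, -0.14],
    [0, 0, 0, 6.89, 0, -0.14],
    [0, 0, 0, 0, 0, 0]
  ]
}}

```text
time: 3.05
tool_pos: [0.6244, 0.1728, 0.1505]
tool_rot: [0.001, 0.638, 0.77, -0.001]
contact_force: [-0.4, 0.9, -0.6]
gripper_width: 1.001
grasp_force: 0.0
```

```bash
python3 - <<'E'
from h import *
from plant import manip, imaging
for _ in range(2): imaging.grab_frame("wrist")
st=manip.state();f=imaging.grab_frame("wrist")
print(st["time"],st["tool_pos"],st["joint_pos"].round(2));plan(st,[.622,.171,.15],Rdown(100.6),"shift")
pickle.dump((st,f),open("w2.pkl","wb"))
cv2.imwrite("pics/w2.png",cv2.resize(f["image"][120:320,140:400],(780,600),interpolation=cv2.INTER_CUBIC)[:,:,::-1])
E
```

```text
3.15 [0.62216433 0.17219688 0.14977262] [ 0.16  0.17  1.65 -0.    1.32 -0.03]
rot [0.11 0.19 0.08] min rows 0.02612539182010052
shift (shift first) [-1.1 -0.4 -0.2] rows 0.029983400195146725
```

View pics/w2.png

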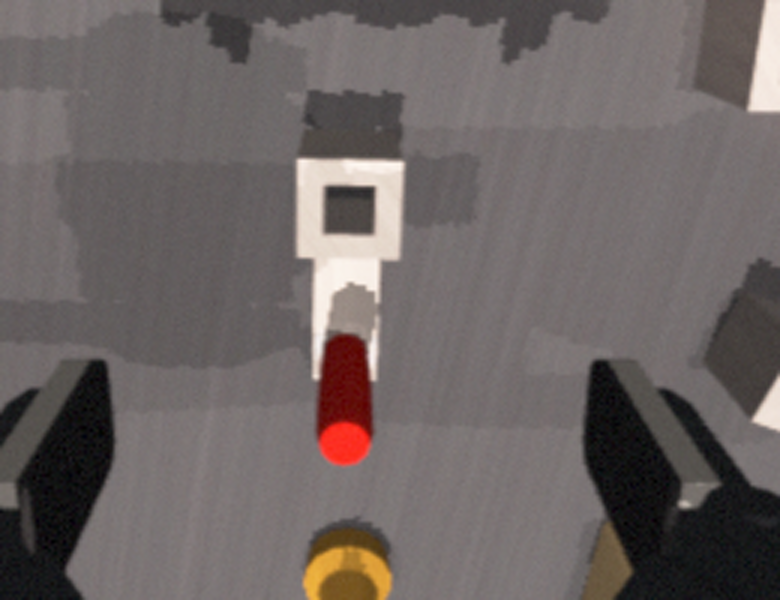

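```bash
python3 - <<'E'
from h import *
st,f=pickle.load(open("w2.pkl","rb"));w=wristcam(f,st)
c=lambda u,v:np.array((140+u/3,120+v/3))
H=onplane(w,c(350.3,208.5),.04);G=onplane(w,c(345,444),.067)
print(H,G,np.linalg.norm((H-G)[:2]),"tool yaw",np.degrees(np.arctan2(*(H-G)[1::-1])))
R=Rdown(np.degrees(np.arctan2(*(H-G)[1::-1])))
plan(st,[H[0],H[1],.023],R,"rot")
E
```

```text
[0.6220302  0.17154416 0.04      ] [0.63257758 0.10652985 0.067     ] 0.06586431315583152 tool yaw 99.21490647235738
rot [0.11 0.18 1.47] min rows 0.2068529624017619
shift (rot first) [ -0.6  -0.2 126.8] rows 3.0920578226968805
```

Request:
{"name": "play_rows", "arguments": {
  "commands": [
    [-0.6, -0.2, 20, 0, 0, 1.47],
    [0, 0, 34, 0, 0, 0],
    [0, 0, 34, 0, 0, 0],
    [0, 0, 34, 0, 0, 0],
    [0, 0, 0, 0, 0, 0]
  ]
}}

```text
time: 3.62
tool_pos: [0.6146, 0.169, 0.0202]
tool_rot: [-0.003, 0.648, 0.761, -0.006]
contact_force: [-2.6, -0.8, -1.5]
gripper_width: 1.002
grasp_force: 0.0
```

Request:
{"name": "play_rows", "arguments": {
  "commands": [
    [0, 0, 2, 0, 0, 0],
    [0, 0, 0, 0, 0, 0],
    [0, 0, 0, 0, 0, 0],
    [0, 0, 0, 0, 0, 0],
    [0, 0, 0, 0, 0, 0]
  ],
  "hand": 20
}}

```text
time: 4.03
tool_pos: [0.6242, 0.1702, 0.0293]
tool_rot: [0.003, 0.649, 0.761, 0.001]
contact_force: [-0.5, 0.7, -1.6]
gripper_width: 0.361
grasp_force: 60.7
```

Request:
{"name": "play_rows", "arguments": {
  "commands": [
    [0, 0, 0, 0, 0, 0],
    [0, 0, 0, 0, 0, 0],
    [0, 0, 0, 0, 0, 0],
    [0, 0, 0, 0, 0, 0],
    [0, 0, 0, 0, 0, 0]
  ]
}}

```text
time: 4.45
tool_pos: [0.6242, 0.1702, 0.0292]
tool_rot: [0.003, 0.649, 0.761, 0.001]
contact_force: [-0.3, 0.2, 7.4]
gripper_width: 0.362
grasp_force: 61.9
```

Request:
{"name": "play_rows", "arguments": {
  "commands": [
    [0, 0, -20, 0, 0, 0],
    [0, 0, -40, 0, 0, 0],
    [0, 0, -40, 0, 0, 0],
    [0, 0, -40, 0, 0, 0],
    [0, 0, -40, 0, 0, 0]
  ]
}}

```text
time: 4.87
tool_pos: [0.6213, 0.1703, 0.2075]
tool_rot: [0.001, 0.649, 0.761, -0.001]
contact_force: [1.2, 0.7, -3.3]
gripper_width: 0.365
grasp_force: 60.7
```

```bash
python3 - <<'E'
from h import *
from plant import manip, imaging
for _ in range(3): imaging.grab_frame("wrist")
st=manip.state();f=imaging.grab_frame("wrist")
print(st["time"],st["tool_pos"],st["tool_rot"],st["contact_force"],st["gripper_width"],st["grasp_force"])
pickle.dump((st,f),open("w3.pkl","wb"))
w=wristcam(f,st);R=rot(st["tool_rot"])
print(proj(w,[st["tool_pos"]+R@[0,0,-.011],st["tool_pos"]+R@[-.065,0,-.038]]))
cv2.imwrite("pics/w3.png",cv2.resize(f["image"][184:384,126:386],(780,600),interpolation=cv2.INTER_CUBIC)[:,:,::-1])
E
```

```text
5.0167 [0.62465178 0.17083497 0.21218114] [0.00469468 0.64866384 0.76105478 0.00296703] [-1.39138569  0.19013262 -3.9081713 ] 0.362311854000381 60.94103632494807
[[258.46573313 264.11384989]
 [258.6196723  412.98825191]]
```

View pics/w3.png

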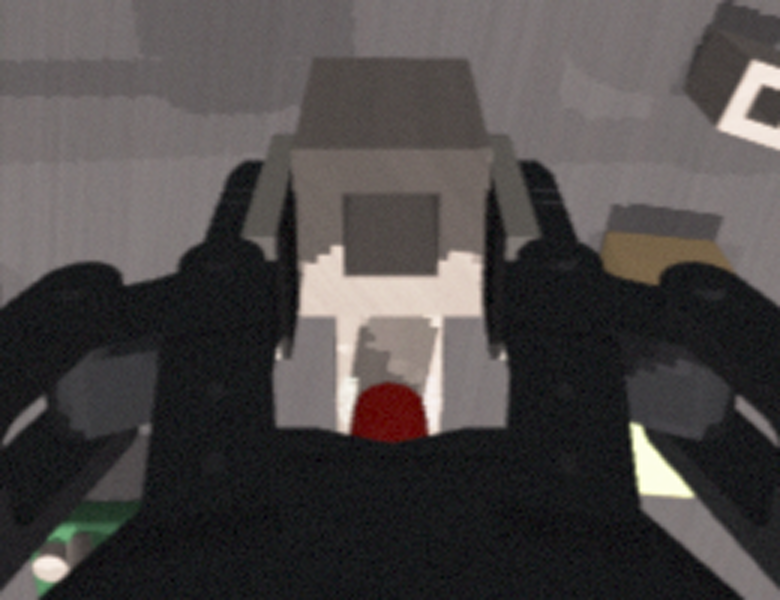

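```bash
python3 - <<'E'
from h import *
st,f=pickle.load(open("w3.pkl","rb"))
M=f["mount"];cam=dict(f,R=M[:3,:3].T,t=-M[:3,:3].T@M[:3,3])  # world := tool
c=lambda u,v:np.array((126+u/3,184+v/3))
uv=np.array([c(293,148),c(487,148),c(311,60),c(469,60),c(343,194),c(440,194),c(345,275),c(438,275)])
a,b=.016,.008
q=np.array([[a,-a,-.04],[a,a,-.04],[a,-a,0],[a,a,0],[b,-b,-.04],[b,b,-.04],[-b,-b,-.04],[-b,b,-.04]])
for prior in (.5,.02):
  fn=lambda p:np.r_[(proj(cam,p[:3]+Rn.from_rotvec(p[3:],degrees=True).apply(q))-uv).ravel(),p[3:]*prior]
  r=least_squares(fn,[0,0,.03,0,0,0],x_scale=[.01]*3+[5]*3)
  print(r.cost,(r.x*[1e3]*1 if 0 else np.r_[r.x[:3]*1e3,r.x[3:]]).round(2),r.fun[:16].round(1))
E
```

```text
1.393878043095802 [ 0.43 -1.13 29.92  0.09 -0.09 -0.16] [-0.3  0.5  0.8  0.2  0.8  0.1 -0.7 -0.1 -0.2 -0.4 -0.2 -0.5 -0.2  0.1
 -0.   0. ]
1.3880936919775007 [ 0.42 -1.12 29.91  0.09 -0.1  -0.18] [-0.3  0.5  0.8  0.2  0.8  0.1 -0.7 -0.1 -0.2 -0.4 -0.2 -0.5 -0.2  0.2
 -0.   0. ]
```

Crank is held square, with the socket at tool (0.4,−1.1,29.9) mm and under 0.2° of tilt. Carrying it to the screw now.

```bash
cat >> h.py <<'E'
SEAT=np.array([.5528,-.2188,.2248]);SOCK=np.array([.4,-1.1,29.9])/1e3;RI=Rins(.18,-14.2)
def tcp_for(h): return SEAT-RI@(SOCK+[0,0,h])
def err(st): # socket pos relative to seat in insertion tool axes (mm), rot error deg
    return (RI.T@(st["tool_pos"]+rot(st["tool_rot"])@SOCK-SEAT)*1e3).round(2), Rn.from_matrix(RI.T@rot(st["tool_rot"])).as_rotvec(degrees=True).round(2)
E
python3 - <<'E'
from h import *
from plant import manip
plan(manip.state(),tcp_for(.08),RI)
print(tcp_for(.08))
E
```

```text
rot [-34.69  -3.76 -14.87] min rows 4.885260498534839
shift (rot first) [-334.1 -190.5 -203. ] rows 10.606809775948701
[ 0.4917395  -0.23003103  0.31549804]
```

Request:
{"name": "play_rows", "arguments": {
  "commands": [
    [0, 0, 0, -6.94, -0.75, -2.97],
    [0, 0, 0, -6.94, -0.75, -2.97],
    [0, 0, 0, -6.94, -0.75, -2.97],
    [0, 0, 0, -6.94, -0.75, -2.97],
    [0, 0, 0, -6.94, -0.75, -2.97]
  ]
}}

```text
time: 5.48
tool_pos: [0.6199, 0.1703, 0.2023]
tool_rot: [0.207, 0.524, 0.803, 0.193]
contact_force: [0.9, 0.1, -3.3]
gripper_width: 0.363
grasp_force: 61.4
```

Request:
{"name": "play_rows", "arguments": {
  "commands": [
    [-25, -17, -28, 0, 0, 0],
    [-25, -17, -28, 0, 0, 0],
    [-25, -17, -28, 0, 0, 0],
    [-25, -17, -28, 0, 0, 0],
    [-25, -17, -28, 0, 0, 0]
  ]
}}

```text
time: 5.9
tool_pos: [0.5248, 0.0098, 0.2911]
tool_rot: [0.203, 0.525, 0.804, 0.192]
contact_force: [0.2, -0.3, -2.4]
gripper_width: 0.363
grasp_force: 61.7
```

Request:
{"name": "play_rows", "arguments": {
  "commands": [
    [-34.8, -17.6, -10.5, 0, 0, 0],
    [-34.8, -17.6, -10.5, 0, 0, 0],
    [-34.8, -17.6, -10.5, 0, 0, 0],
    [-34.8, -17.6, -10.5, 0, 0, 0],
    [-34.8, -17.6, -10.5, 0, 0, 0]
  ]
}}

```text
time: 6.32
tool_pos: [0.4935, -0.1893, 0.3114]
tool_rot: [0.204, 0.526, 0.803, 0.193]
contact_force: [1.3, 0.1, -2.8]
gripper_width: 0.363
grasp_force: 61.9
```

Request:
{"name": "play_rows", "arguments": {
  "commands": [
    [-35, -17.5, -10.5, 0, 0, 0],
    [0, 0, 0, 0, 0, 0],
    [0, 0, 0, 0, 0, 0],
    [0, 0, 0, 0, 0, 0]
  ]
}}

```text
time: 6.65
tool_pos: [0.4884, -0.2274, 0.3159]
tool_rot: [0.204, 0.526, 0.802, 0.194]
contact_force: [0.0, 0.5, -2.7]
gripper_width: 0.364
grasp_force: 61.7
```

```bash
python3 - <<'E'
from h import *
from plant import manip
st=manip.state();print(st["time"],err(st),st["contact_force"],st["grasp_force"]);plan(st,tcp_for(.04),RI)
E
```

```text
6.65 (array([  3.91,  -2.44, -82.04]), array([2.28, 0.51, 1.01])) [ 0.01355206  0.54685444 -2.73455401] 61.73649173229933
rot [-2.28 -0.51 -1.01] min rows 0.320457875064202
shift (rot first) [-3.6  1.3 42. ] rows 1.0277444854383457
```

Request:
{"name": "play_rows", "arguments": {
  "commands": [
    [0, 0, 0, -2.28, -0.51, -1.01],
    [-3.6, 1.3, 15, 0, 0, 0],
    [0, 0, 12, 0, 0, 0],
    [0, 0, 10, 0, 0, 0],
    [0, 0, 0, 0, 0, 0]
  ]
}}

```text
time: 7.07
tool_pos: [0.5123, -0.2242, 0.2861]
tool_rot: [0.219, 0.514, 0.803, 0.206]
contact_force: [-0.1, 0.7, -4.7]
gripper_width: 0.363
grasp_force: 61.7
```

Request:
{"name": "play_rows", "arguments": {
  "commands": [
    [0, 0, 0, 0, 0, 0],
    [0, 0, 0, 0, 0, 0],
    [0, 0, 0, 0, 0, 0]
  ]
}}

```text
time: 7.32
tool_pos: [0.5127, -0.2269, 0.2909]
tool_rot: [0.223, 0.514, 0.802, 0.205]
contact_force: [0.2, 1.0, -3.8]
gripper_width: 0.364
grasp_force: 61.7
```

```bash
python3 - <<'E'
from h import *
from plant import manip,imaging
st=manip.state();f=imaging.grab_frame("side");g=imaging.grab_frame("scene")
print(st["time"],err(st),st["contact_force"],st["grasp_force"]);plan(st,tcp_for(.032),RI)
print(proj(f,SEAT-.03*RI[:,2]),proj(g,SEAT-.03*RI[:,2]))
a=np.hstack([cv2.resize(f["image"][100:180,250:330],(400,400)),cv2.resize(g["image"][140:220,140:220],(400,400))])
cv2.imwrite("pics/i1.png",a[:,:,::-1])
E
```

```text
7.3167 (array([ -1.56,   3.09, -47.74]), array([-0.18, -0.28, -0.23])) [ 0.21348558  1.02569228 -3.81256208] 61.69050911441445
rot [0.18 0.28 0.23] min rows 0.03925196469472963
shift (rot first) [ 1.4 -3.  15.7] rows 0.3924030363235569
[[297.59907817 143.92898928]] [[174.81391365 184.35395277]]
```

View pics/i1.png

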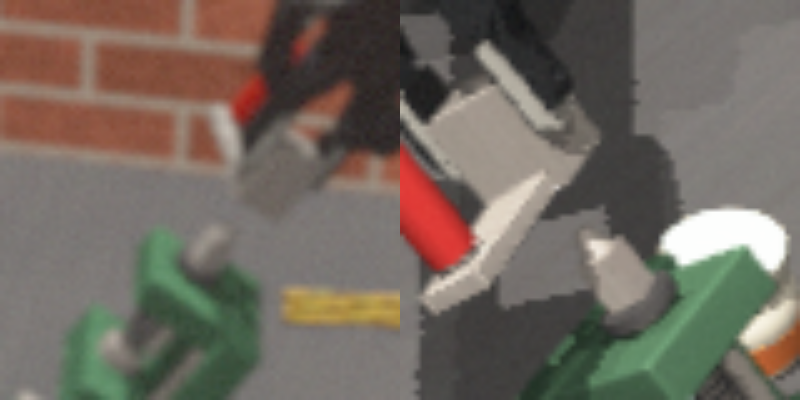

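Hub hangs about 48 mm off the collar, its bottom edge facing the tip, so it is well aligned. Correct the lateral offset and close in.

Request:
{"name": "play_rows", "arguments": {
  "commands": [
    [1.4, -3, 8, 0.2, 0.3, 0.2],
    [0, 0, 5, 0, 0, 0],
    [0, 0, 0, 0, 0, 0],
    [0, 0, 0, 0, 0, 0],
    [0, 0, 0, 0, 0, 0]
  ]
}}

```text
time: 7.83
tool_pos: [0.5172, -0.2256, 0.2773]
tool_rot: [0.219, 0.516, 0.802, 0.205]
contact_force: [0.3, 0.1, -3.0]
gripper_width: 0.358
grasp_force: 61.8
```

```bash
cat > chk.py <<'E'
from h import *
from plant import manip
import sys
st=manip.state();print(st["time"],err(st),"F tool",(RI.T@st["contact_force"]).round(1),st["grasp_force"].round(1));plan(st,tcp_for(float(sys.argv[1])/1e3),RI)
E
python3 chk.py 32
```

```text
Traceback (most recent call last):
  File "chk.py", line 4, in <module>
    st=manip.state();print(st["time"],err(st),"F tool",(RI.T@st["contact_force"]).round(1),st["grasp_force"].round(1));plan(st,tcp_for(float(sys.argv[1])/1e3),RI)
                                                                                           ^^^^^^^^^^^^^^^^^^^^^^^
AttributeError: 'float' object has no attribute 'round'
```

```bash
sed -i 's/,st\["grasp_force"\].round(1)//' chk.py; python3 chk.py 32
```

```text
7.8333 (array([  0.05,  -0.8 , -33.95]), array([0.06, 0.08, 0.04])) F tool [ 0.4 -1.4  2.6]
rot [-0.06 -0.08 -0.04] min rows 0.011147535242772134
shift (rot first) [-0.   0.8  1.9] rows 0.05105339023438227
```

Request:
{"name": "play_rows", "arguments": {
  "commands": [
    [0, 0.8, 4, 0, 0, 0],
    [0, 0, 4, 0, 0, 0],
    [0, 0, 4, 0, 0, 0],
    [0, 0, 4, 0, 0, 0],
    [0, 0, 0, 0, 0, 0]
  ]
}}

```text
time: 8.25
tool_pos: [0.527, -0.2236, 0.264]
tool_rot: [0.219, 0.516, 0.802, 0.205]
contact_force: [0.5, -0.9, -2.9]
gripper_width: 0.364
grasp_force: 61.8
```

```bash
python3 chk.py 8
```

```text
8.25 (array([  0.11,  -0.23, -17.29]), array([0.07, 0.07, 0.05])) F tool [-0.6 -1.6  2.6]
rot [-0.07 -0.07 -0.05] min rows 0.010445645768293599
shift (rot first) [-0.1  0.2  9.3] rows 0.22643440546900728
```

Request:
{"name": "play_rows", "arguments": {
  "commands": [
    [0, 0.2, 3, 0, 0, 0],
    [0, 0, 3, 0, 0, 0],
    [0, 0, 3, 0, 0, 0],
    [0, 0, 0, 0, 0, 0]
  ]
}}

```text
time: 8.58
tool_pos: [0.5322, -0.2234, 0.2573]
tool_rot: [0.22, 0.516, 0.802, 0.205]
contact_force: [2.0, -5.3, -5.0]
gripper_width: 0.359
grasp_force: 61.5
```

```bash
python3 chk.py 0
```

```text
8.5833 (array([-0.75,  0.  , -8.81]), array([ 0.07, -0.05,  0.04])) F tool [-4.9 -3.4  4.7]
rot [-0.07  0.05 -0.04] min rows 0.010086521219575841
shift (rot first) [ 0.7 -0.   8.8] rows 0.21553283690603156
```

Request:
{"name": "play_rows", "arguments": {
  "commands": [
    [-0.9, -0.3, 2, 0, 0, 0],
    [0, 0, 2, 0, 0, 0],
    [0, 0, 2, 0, 0, 0],
    [0, 0, 0, 0, 0, 0]
  ]
}}

```text
time: 8.92
tool_pos: [0.5357, -0.2229, 0.2523]
tool_rot: [0.219, 0.516, 0.802, 0.205]
contact_force: [2.2, -3.5, -4.6]
gripper_width: 0.358
grasp_force: 61.6
```

```bash
python3 chk.py 0
```

```text
8.9167 (array([-0.87, -0.05, -2.74]), array([0.04, 0.06, 0.05])) F tool [-3.4 -2.3  4.7]
rot [-0.04 -0.06 -0.05] min rows 0.0080258888176979
shift (rot first) [0.9 0.  2.7] rows 0.0703098050544163
```

Sliding on with low forces. Continue to the collar.

Request:
{"name": "play_rows", "arguments": {
  "commands": [
    [-0.6, 0, 2, 0, 0, 0],
    [0, 0, 1.5, 0, 0, 0],
    [0, 0, 1.5, 0, 0, 0],
    [0, 0, 0, 0, 0, 0]
  ]
}}

```text
time: 9.25
tool_pos: [0.5386, -0.2226, 0.2482]
tool_rot: [0.219, 0.516, 0.802, 0.206]
contact_force: [0.0, -1.4, -2.9]
gripper_width: 0.361
grasp_force: 61.8
```

```bash
python3 chk.py 0
```

```text
9.25 (array([-1.02, -0.07,  2.34]), array([0.04, 0.12, 0.05])) F tool [-0.9 -2.1  2.3]
rot [-0.04 -0.12 -0.05] min rows 0.016450004291702954
shift (rot first) [ 1.1  0.1 -2.3] rows 0.06303332580168092
```

Request:
{"name": "play_rows", "arguments": {
  "commands": [
    [0, 0, 1.5, 0, 0, 0],
    [0, 0, 1.5, 0, 0, 0],
    [0, 0, 1, 0, 0, 0],
    [0, 0, 0, 0, 0, 0]
  ]
}}

```text
time: 9.58
tool_pos: [0.5395, -0.2226, 0.2473]
tool_rot: [0.218, 0.515, 0.803, 0.204]
contact_force: [-23.1, 2.2, 10.2]
gripper_width: 0.361
grasp_force: 65.0
```

```bash
python3 chk.py 0
```

```text
9.5833 (array([-1.19,  0.02,  3.53]), array([ 0.22,  0.19, -0.12])) F tool [  9.1 -10.6 -21.2]
rot [-0.22 -0.19  0.12] min rows 0.03130692710626096
shift (rot first) [ 1.3 -0.1 -3.5] rows 0.09183135182696521
```

Contact on the collar: 21 N axial, depth within a few mm of expected. Release and move to the handle.

Request:
{"name": "play_rows", "arguments": {
  "commands": [
    [0, 0, 0, 0, 0, 0],
    [0, 0, 0, 0, 0, 0],
    [0, 0, 0, 0, 0, 0],
    [0, 0, -2, 0, 0, 0]
  ],
  "hand": 55
}}

```text
time: 9.92
tool_pos: [0.54, -0.2226, 0.2474]
tool_rot: [0.219, 0.516, 0.802, 0.206]
contact_force: [0.7, -0.9, 0.1]
gripper_width: 0.642
grasp_force: 0.0
```

Request:
{"name": "play_rows", "arguments": {
  "commands": [
    [0, 0, -15, 0, 0, 0],
    [0, 0, -28, 0, 0, 0],
    [0, 0, -30, 0, 0, 0],
    [0, 0, 0, 0, 0, 0],
    [0, 0, 0, 0, 0, 0]
  ]
}}

```text
time: 10.33
tool_pos: [0.4988, -0.2312, 0.3097]
tool_rot: [0.221, 0.516, 0.802, 0.205]
contact_force: [0.1, -1.7, -0.2]
gripper_width: 0.643
grasp_force: 0.0
```

```bash
python3 - <<'E'
from h import *
from plant import manip,imaging
st=manip.state();f=imaging.grab_frame("wrist");g=imaging.grab_frame("scene")
print(st["time"],err(st));pickle.dump((st,f),open("w4.pkl","wb"))
a=np.hstack([cv2.resize(f["image"][160:360,156:356],(500,500)),cv2.resize(g["image"][150:230,140:188],(300,500))])
cv2.imwrite("pics/i2.png",a[:,:,::-1])
E
```

```text
10.3333 (array([ -2.96,   1.64, -71.39]), array([-0.07, -0.19, -0.05]))
```

View pics/i2.png

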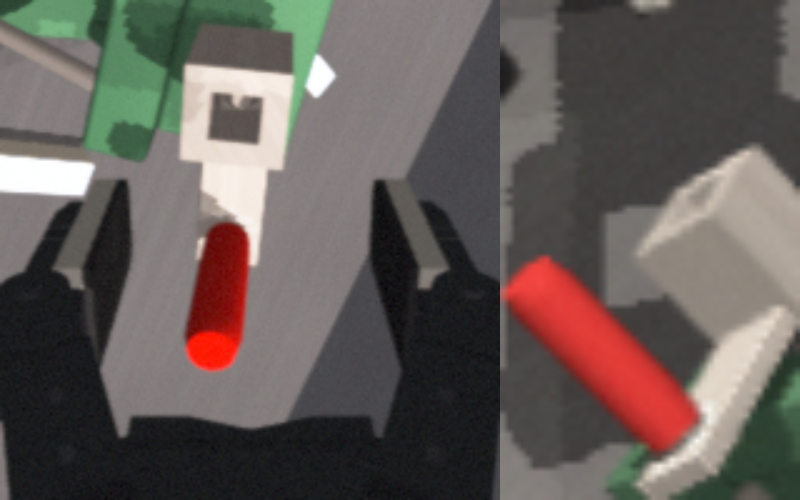

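Crank sits on the square with the tip visible in the hole; the handle top is at crop (213,350). Fit its pose.

```bash
python3 - <<'E'
from h import *
st,f=pickle.load(open("w4.pkl","rb"))
M=f["mount"];cam=dict(f,R=M[:3,:3].T,t=-M[:3,:3].T@M[:3,3])
c=lambda u,v:np.array((156+u/2.5,160+v/2.5))
uv=np.array([c(184,65),c(294,71),c(285,170),c(180,160),c(205,27),c(293,33),c(213,350)])
a=.016
q=np.array([[a,-a,-.04],[a,a,-.04],[-a,a,-.04],[-a,-a,-.04],[a,-a,0],[a,a,0],[-.065,0,-.067]])
fn=lambda p:np.r_[(proj(cam,p[:3]+Rn.from_rotvec(p[3:],degrees=True).apply(q))-uv).ravel(),p[3:5]*.3]
r=least_squares(fn,[0,0,.1,0,0,0],x_scale=[.01]*3+[5]*3);p=r.x
print(np.r_[p[:3]*1e3,p[3:]].round(2),r.fun.round(1))
T=rot(st["tool_rot"]);s=st["tool_pos"]+T@p[:3];print("socket in seat axes",((RI.T@(s-SEAT))*1e3).round(1))
Rc=Rn.from_rotvec(p[3:],degrees=True)
print("handle at 47: tool",(p[:3]+Rc.apply([-.065,0,-.047])).round(4)*1e3,"axis tilt in RI",np.degrees(np.arccos((RI.T@T@Rc.as_matrix())[2,2])))
E
```

```text
[  2.2   -2.24 103.05  -3.87   1.9    4.13] [ 0.6 -0.7 -0.5  0.7 -0.7 -0.4  0.6 -0.3 -0.7 -0.3  0.3  0.4  0.4  0.5
 -1.2  0.6]
socket in seat axes [-1.4  0.6  1.8]
handle at 47: tool [-64.  -10.1  58.5] axis tilt in RI 4.259006834203094
```

Request:
{"name": "play_rows", "arguments": {
  "commands": [
    [-32, -4.5, 0, 0, 0, 0],
    [-32.5, -4.5, 0, 0, 0, 0],
    [0, 0, 22, 0, 0, 0],
    [0, 0, 20, 0, 0, 0],
    [0, 0, 20, 0, 0, 0]
  ]
}}

```text
time: 10.85
tool_pos: [0.5511, -0.2864, 0.2572]
tool_rot: [0.218, 0.517, 0.802, 0.206]
contact_force: [1.2, -0.3, -0.3]
gripper_width: 0.647
grasp_force: 0.0
```

Request:
{"name": "play_rows", "arguments": {
  "commands": [
    [0, 0, 0, 0, 0, 0],
    [0, 0, 0, 0, 0, 0]
  ]
}}

```text
time: 11.02
tool_pos: [0.5504, -0.2852, 0.2568]
tool_rot: [0.216, 0.516, 0.803, 0.206]
contact_force: [0.1, -0.1, 0.6]
gripper_width: 0.643
grasp_force: 0.0
```

```bash
python3 chk.py 0
```

```text
11.0167 (array([-63.98, -10.6 ,  -4.51]), array([0.16, 0.36, 0.12])) F tool [-0.2  0.3 -0.4]
rot [-0.16 -0.36 -0.12] min rows 0.05117481301649561
shift (rot first) [64.2 10.5  4.5] rows 1.5899870110921206
```

Request:
{"name": "play_rows", "arguments": {
  "commands": [
    [0, 0, 0, 0, 0, 0],
    [0, 0, 0, 0, 0, 0],
    [0, 0, 0, 0, 0, 0],
    [0, 0, 0, 0, 0, 0],
    [0, 0, 0, 0, 0, 0]
  ],
  "hand": 8
}}

```text
time: 11.43
tool_pos: [0.5508, -0.287, 0.2614]
tool_rot: [0.22, 0.516, 0.802, 0.205]
contact_force: [-1.5, -0.6, 1.0]
gripper_width: 0.193
grasp_force: 58.4
```

```bash
python3 chk.py 0; python3 - <<'E'
import numpy as np
for s in (20,25):
  for p0 in np.arange(184,184+360,s): 
    d=65*np.array([np.cos(np.radians(p0+s))-np.cos(np.radians(p0)),np.sin(np.radians(p0+s))-np.sin(np.radians(p0))]);
    if s==20: print(p0+s,d.round(1),end="; ")
E
```

```text
11.4333 (array([-66.61,  -8.43,  -8.19]), array([ 0.01, -0.04, -0.01])) F tool [-0.1 -0.8 -1.7]
rot [-0.01  0.04  0.01] min rows 0.0057618335852240255
shift (rot first) [66.6  8.4  8.2] rows 1.6490970303732888
204 [  5.5 -21.9]; 224 [ 12.6 -18.7]; 244 [ 18.3 -13.3]; 264 [21.7 -6.2]; 284 [22.5  1.6]; 304 [20.6  9.2]; 324 [16.2 15.7]; 344 [ 9.9 20.3]; 364 [ 2.4 22.5]; 384 [-5.5 21.9]; 404 [-12.6  18.7]; 424 [-18.3  13.3]; 444 [-21.7   6.2]; 464 [-22.5  -1.6]; 484 [-20.6  -9.2]; 504 [-16.2 -15.7]; 524 [ -9.9 -20.3]; 544 [ -2.4 -22.5];
```

```bash
cat > circ.py <<'E'
from h import *
from plant import manip
import sys
# args: step deg, n rows, [center x y], z target ; start from measured pose (at rest)
C=np.array([-1.1,.3]);st=manip.state();e,re=err(st)
v=e[:2]-C;ph=np.degrees(np.arctan2(v[1],v[0]))
print("t",st["time"],"err",e,"rot",re,"R",np.hypot(*v).round(1),"phi",ph.round(1),"F",(RI.T@st["contact_force"]).round(1))
s,n=float(sys.argv[1]),int(sys.argv[2]);p=v
if n:
  out=[]
  for k in range(1,n+1):
    a=np.radians(ph+k*s);q=65*np.array([np.cos(a),np.sin(a)]);out.append((q-p).round(1).tolist());p=p+out[-1]
  print(out)
E
python3 circ.py 20 10
```

```text
t 11.4333 err [-66.61  -8.43  -8.19] rot [ 0.01 -0.04 -0.01] R 66.1 phi -172.4 F [-0.1 -0.8 -1.7]
[[7.9, -21.4], [13.8, -17.9], [19.0, -12.1], [22.1, -4.8], [22.4, 3.0], [20.0, 10.4], [15.2, 16.7], [8.6, 20.9], [0.9, 22.5], [-6.8, 21.5]]
```

Request:
{"name": "play_rows", "arguments": {
  "commands": [
    [7.9, -21.4, 1, 0, 0, 0],
    [13.8, -17.9, 0, 0, 0, 0],
    [19, -12.1, 0, 0, 0, 0],
    [22.1, -4.8, 0, 0, 0, 0],
    [22.4, 3, 0, 0, 0, 0]
  ]
}}

```text
time: 11.85
tool_pos: [0.4782, -0.2332, 0.2191]
tool_rot: [0.222, 0.518, 0.802, 0.2]
contact_force: [-20.3, -8.2, 10.9]
gripper_width: 0.19
grasp_force: 64.9
```

```bash
python3 circ.py 20 0
```

```text
t 11.85 err [ 15.41 -65.05  -9.01] rot [ 0.44 -0.54 -0.  ] R 67.4 phi -75.8 F [ -1.6 -12.1 -21.2]
```

Request:
{"name": "play_rows", "arguments": {
  "commands": [
    [20, 10.4, -0.7, 0, 0, 0],
    [15.2, 16.7, 0, 0, 0, 0],
    [8.6, 20.9, 0, 0, 0, 0],
    [0.9, 22.5, 0, 0, 0, 0],
    [-6.8, 21.5, 0, 0, 0, 0]
  ]
}}

```text
time: 12.27
tool_pos: [0.5328, -0.1565, 0.2651]
tool_rot: [0.218, 0.515, 0.803, 0.205]
contact_force: [-9.5, -2.8, 3.6]
gripper_width: 0.191
grasp_force: 59.2
```

```bash
python3 circ.py 20 10
```

```text
t 12.2667 err [59.43 30.38 -8.03] rot [ 0.14  0.24 -0.09] R 67.6 phi 26.4 F [ 0.4 -6.1 -8.6]
[[-15.7, 17.0], [-18.8, 12.5], [-22.0, 5.3], [-22.4, -2.5], [-20.2, -10.1], [-15.6, -16.3], [-9.0, -20.7], [-1.4, -22.6], [6.4, -21.6], [13.4, -18.2]]
```

Request:
{"name": "play_rows", "arguments": {
  "commands": [
    [-13.8, 17.9, 0, 0, 0, 0],
    [-19, 12.1, 0, 0, 0, 0],
    [-22.1, 4.8, 0, 0, 0, 0],
    [-22.4, -3, 0, 0, 0, 0],
    [-20, -10.4, 0, 0, 0, 0]
  ]
}}

```text
time: 12.68
tool_pos: [0.585, -0.2398, 0.2913]
tool_rot: [0.217, 0.514, 0.804, 0.205]
contact_force: [-17.2, 4.9, 6.2]
gripper_width: 0.193
grasp_force: 62.1
```

Request:
{"name": "play_rows", "arguments": {
  "commands": [
    [-15.2, -16.7, 0, 0, 0, 0],
    [-8.6, -20.9, 0, 0, 0, 0],
    [-0.9, -22.5, 0, 0, 0, 0],
    [6.8, -21.5, 0, 0, 0, 0],
    [13.8, -17.9, 0, 0, 0, 0]
  ]
}}

```text
time: 13.1
tool_pos: [0.5146, -0.2842, 0.2384]
tool_rot: [0.223, 0.516, 0.801, 0.205]
contact_force: [-0.2, 0.2, 7.6]
gripper_width: 0.19
grasp_force: 58.8
```

```bash
python3 circ.py 20 10
```

```text
t 13.1 err [-47.49 -46.7   -9.46] rot [-0.19 -0.32  0.02] R 66.0 phi -134.6 F [-0.8  4.2 -6.4]
[[19.3, -12.1], [21.8, -5.7], [22.5, 2.1], [20.4, 9.7], [15.9, 16.1], [9.4, 20.5], [1.8, 22.5], [-6.0, 21.8], [-13.0, 18.4], [-18.6, 12.8]]
```

Request:
{"name": "play_rows", "arguments": {
  "commands": [
    [19, -12.1, 0, 0, 0, 0],
    [22.1, -4.8, 0, 0, 0, 0],
    [22.4, 3, 0, 0, 0, 0],
    [20, 10.4, 0, 0, 0, 0],
    [15.2, 16.7, 0, 0, 0, 0]
  ]
}}

```text
time: 13.52
tool_pos: [0.4842, -0.1868, 0.2281]
tool_rot: [0.218, 0.517, 0.803, 0.202]
contact_force: [-13.0, -2.3, 6.3]
gripper_width: 0.19
grasp_force: 60.0
```

Request:
{"name": "play_rows", "arguments": {
  "commands": [
    [8.6, 20.9, 0, 0, 0, 0],
    [0.9, 22.5, 0, 0, 0, 0],
    [-6.8, 21.5, 0, 0, 0, 0],
    [-13.8, 17.9, 0, 0, 0, 0],
    [-19, 12.1, 0, 0, 0, 0]
  ]
}}

```text
time: 13.93
tool_pos: [0.5679, -0.177, 0.287]
tool_rot: [0.219, 0.515, 0.804, 0.203]
contact_force: [-15.7, -4.8, 2.6]
gripper_width: 0.193
grasp_force: 61.3
```

```bash
python3 circ.py 20 0
```

```text
t 13.9333 err [24.46 60.51 -8.22] rot [ 0.24  0.05 -0.22] R 65.4 phi 67.0 F [  1.1 -12.  -11.5]
```

Request:
{"name": "play_rows", "arguments": {
  "commands": [
    [-22.1, 4.8, 0, 0, 0, 0],
    [-22.4, -3, 0, 0, 0, 0],
    [-20, -10.4, 0, 0, 0, 0]
  ]
}}

```text
time: 14.18
tool_pos: [0.585, -0.2398, 0.2912]
tool_rot: [0.217, 0.514, 0.804, 0.205]
contact_force: [-17.6, 5.3, 4.5]
gripper_width: 0.192
grasp_force: 61.8
```

```bash
python3 circ.py 20 0
```

```text
t 14.1833 err [-40.01  51.36  -8.47] rot [ 0.24  0.29 -0.18] R 64.2 phi 127.3 F [ 10.8  -8.4 -13.1]
```

Request:
{"name": "play_rows", "arguments": {
  "commands": [
    [-15.2, -16.7, 0, 0, 0, 0],
    [-8.6, -20.9, 0, 0, 0, 0],
    [-0.9, -22.5, 0, 0, 0, 0]
  ]
}}

```text
time: 14.43
tool_pos: [0.5511, -0.2862, 0.2626]
tool_rot: [0.22, 0.515, 0.802, 0.207]
contact_force: [-2.8, 7.4, 7.6]
gripper_width: 0.191
grasp_force: 59.3
```

```bash
python3 circ.py 20 0
```

```text
t 14.4333 err [-66.11  -7.13  -8.91] rot [-0.16  0.07 -0.04] R 65.4 phi -173.5 F [ 6.7  5.  -7. ]
```

Request:
{"name": "play_rows", "arguments": {
  "commands": [
    [2.5, -11.1, 0, 0, 0, 0],
    [4.4, -10.5, 0, 0, 0, 0],
    [6.1, -9.5, 0, 0, 0, 0],
    [7.7, -8.3, 0, 0, 0, 0]
  ]
}}

```text
time: 14.77
tool_pos: [0.5144, -0.2838, 0.2383]
tool_rot: [0.223, 0.516, 0.801, 0.204]
contact_force: [-2.3, -3.0, 6.4]
gripper_width: 0.192
grasp_force: 59.3
```

```bash
python3 circ.py 20 0
```

```text
t 14.7667 err [-47.06 -46.79  -9.5 ] rot [-0.1  -0.34 -0.03] R 65.8 phi -134.3 F [-2.8  0.7 -6.9]
```

Request:
{"name": "play_rows", "arguments": {
  "commands": [
    [9, -6.9, 0, 0, 0, 0],
    [10.1, -5.2, 0, 0, 0, 0],
    [10.8, -3.4, 0, 0, 0, 0],
    [11.2, -1.5, 0, 0, 0, 0]
  ]
}}

```text
time: 15.1
tool_pos: [0.4855, -0.2539, 0.2221]
tool_rot: [0.222, 0.517, 0.802, 0.202]
contact_force: [-8.8, -9.3, 5.7]
gripper_width: 0.194
grasp_force: 60.1
```

```bash
python3 circ.py 20 0
```

```text
t 15.1 err [ -6.67 -65.74  -9.5 ] rot [ 0.18 -0.5  -0.05] R 66.3 phi -94.8 F [ -6.1  -6.9 -10.6]
```

Request:
{"name": "play_rows", "arguments": {
  "commands": [
    [11.3, 0.5, 0, 0, 0, 0],
    [11.1, 2.5, 0, 0, 0, 0],
    [10.5, 4.4, 0, 0, 0, 0],
    [0, 0, 0, 0, 0, 0]
  ]
}}

```text
time: 15.43
tool_pos: [0.4776, -0.22, 0.2203]
tool_rot: [0.221, 0.516, 0.803, 0.2]
contact_force: [-17.7, -10.0, 4.7]
gripper_width: 0.194
grasp_force: 60.6
```

```bash
python3 circ.py 20 0
```

```text
t 15.4333 err [ 27.61 -59.77  -9.  ] rot [ 0.42 -0.39 -0.15] R 66.6 phi -64.5 F [ -3.3 -14.2 -14.8]
```

Request:
{"name": "play_rows", "arguments": {
  "commands": [
    [9.5, 6.1, 0, 0, 0, 0],
    [4.2, 3.7, 0, 0, 0, 0],
    [0, 0, 0, 0, 0, 0]
  ]
}}

```text
time: 15.68
tool_pos: [0.4791, -0.204, 0.2229]
tool_rot: [0.22, 0.516, 0.803, 0.2]
contact_force: [-22.0, -10.1, 4.2]
gripper_width: 0.188
grasp_force: 61.0
```

```bash
python3 circ.py 20 0
```

```text
t 15.6833 err [ 41.41 -51.16  -8.63] rot [ 0.58 -0.31 -0.17] R 66.7 phi -50.4 F [ -1.7 -17.8 -16.8]
```

Request:
{"name": "play_rows", "arguments": {
  "commands": [
    [4.1, 4, 0, 0, 0, 0],
    [6.9, 9, 0, 0, 0, 0],
    [0, 0, 0, 0, 0, 0],
    [0, 0, 0, 0, 0, 0]
  ]
}}

```text
time: 16.02
tool_pos: [0.484, -0.1885, 0.2275]
tool_rot: [0.218, 0.516, 0.804, 0.2]
contact_force: [-25.2, -7.7, 5.1]
gripper_width: 0.191
grasp_force: 61.3
```

```bash
python3 circ.py 20 0
```

```text
t 16.0167 err [ 53.32 -39.01  -8.02] rot [ 0.66 -0.13 -0.15] R 67.1 phi -35.8 F [  1.5 -18.7 -19.2]
```

Request:
{"name": "play_rows", "arguments": {
  "commands": [
    [5.2, 10.1, 0, 0, 0, 0],
    [0, 0, 0, 0, 0, 0],
    [0, 0, 0, 0, 0, 0]
  ]
}}

```text
time: 16.27
tool_pos: [0.4888, -0.1795, 0.2312]
tool_rot: [0.216, 0.516, 0.804, 0.2]
contact_force: [-25.1, -7.5, 4.0]
gripper_width: 0.19
grasp_force: 61.6
```

```bash
python3 circ.py 20 0
```

```text
t 16.2667 err [ 59.35 -30.03  -7.38] rot [ 0.76  0.01 -0.12] R 67.6 phi -26.6 F [  1.9 -19.2 -18.2]
```

Request:
{"name": "play_rows", "arguments": {
  "commands": [
    [3.4, 10.8, 0, 0, 0, 0],
    [0, 0, 0, 0, 0, 0],
    [0, 0, 0, 0, 0, 0]
  ]
}}

```text
time: 16.52
tool_pos: [0.4948, -0.1717, 0.2354]
tool_rot: [0.215, 0.517, 0.804, 0.2]
contact_force: [-26.4, -5.6, 2.9]
gripper_width: 0.19
grasp_force: 62.1
```

```bash
python3 circ.py 20 0
```

```text
t 16.5167 err [ 63.71 -20.35  -6.69] rot [ 0.87  0.17 -0.09] R 68.0 phi -17.7 F [  4.2 -19.9 -17.9]
```

Request:
{"name": "play_rows", "arguments": {
  "commands": [
    [1.5, 11.2, -0.7, 0, 0, 0],
    [0, 0, 0, 0, 0, 0],
    [0, 0, 0, 0, 0, 0]
  ]
}}

```text
time: 16.77
tool_pos: [0.5033, -0.1644, 0.2425]
tool_rot: [0.215, 0.516, 0.804, 0.203]
contact_force: [-16.8, 1.0, 2.0]
gripper_width: 0.189
grasp_force: 61.6
```

```bash
python3 circ.py 20 0
```

```text
t 16.7667 err [66.39 -7.22 -7.03] rot [ 0.59  0.33 -0.03] R 67.9 phi -6.4 F [  6.8 -10.9 -11. ]
```

I've used all my picture views, so I'll check jaw travel numerically by tracking the moving jaw in the scene camera.

```bash
cat > jaw.py <<'E'
from h import *
from plant import imaging
d=pickle.load(open("f0.pkl","rb"));A=d["scene"];B=imaging.grab_frame("scene")
ax=RI[:,2]; V0=np.array([.597,-.2115,0]);yaw=.18
c=SEAT+.09*ax
def ed(i):
    # green-minus-red (illumination-normalised) is fairly shadow-proof
    i=i.astype(float);s=i.sum(2)+1;return np.dstack([i[:,:,1]/s-i[:,:,0]/s]).astype(np.float32)
a,b=ed(A["image"]),ed(B["image"])
print("20mm ->",(proj(A,c+.02*ax)-proj(A,c)).round(2))
for n,(x,y,w,h) in dict(jaw=(193,212,50,50),jawfront=(200,235,40,32),fixed=(218,255,45,40),base=(160,285,80,35),bar=(215,238,35,40)).items():
    t=a[y:y+h,x:x+w];m=12
    r=cv2.matchTemplate(b[y-m:y+h+m,x-m:x+w+m],t,cv2.TM_CCOEFF_NORMED)
    _,v,_,(px,py)=cv2.minMaxLoc(r)
    f=lambda l,c0,r0:(l-r0)/(2*(l-2*c0+r0)) 
    sx=f(r[py,px-1],r[py,px],r[py,px+1]) if 0<px<2*m else 0; sy=f(r[py-1,px],r[py,px],r[py+1,px]) if 0<py<2*m else 0
    print(n,round(v,3),round(px-m+sx,2),round(py-m+sy,2))
# red handle blob
hsv=cv2.cvtColor(B["image"],cv2.COLOR_RGB2HSV)
E
python3 jaw.py
```

```text
20mm -> [[6.43 8.01]]
jaw 0.899 5.5 7.15
jawfront 0.949 5.38 7.41
fixed 0.801 0.75 1.83
base 0.995 0.0 0.01
bar 0.833 3.93 6.65
```

Jaw travel so far is about 17–18 mm of the 18.6 or so needed, so it isn't at the stop yet. Keep winding in small steps.

Request:
{"name": "play_rows", "arguments": {
  "commands": [
    [-0.5, 11.3, 0, 0, 0, 0],
    [0, 0, 0, 0, 0, 0],
    [0, 0, 0, 0, 0, 0]
  ]
}}

```text
time: 17.07
tool_pos: [0.5138, -0.1595, 0.2512]
tool_rot: [0.217, 0.516, 0.803, 0.205]
contact_force: [-9.0, 3.9, 2.0]
gripper_width: 0.188
grasp_force: 60.5
```

```bash
python3 circ.py 20 0; python3 jaw.py
```

```text
t 17.0667 err [65.73  7.49 -7.64] rot [ 0.2   0.3  -0.02] R 67.2 phi 6.1 F [ 6.6 -4.  -6.3]
20mm -> [[6.43 8.01]]
jaw 0.903 5.35 7.01
jawfront 0.953 5.2 7.23
fixed 0.803 0.73 1.8
base 0.995 -0.0 0.0
bar 0.835 4.51 5.59
```

```bash
cat > red.py <<'E'
from h import *
from plant import manip,imaging
st=manip.state();e,_=err(st)
T=rot(st["tool_rot"]);C=SEAT+RI@(np.array([-1.1,.3,3])/1e3)   # home axis point (contact depth ~3)
for n in("scene","side"):
    g=imaging.grab_frame(n);hsv=cv2.cvtColor(g["image"],cv2.COLOR_RGB2HSV)
    m=(((hsv[...,0]<6)|(hsv[...,0]>174))&(hsv[...,1]>190)&(hsv[...,2]>60)).astype(np.uint8)
    k,lab,s,cen=cv2.connectedComponentsWithStats(m)
    p0=proj(g,C)[0]
    for i in range(1,k):
        if s[i,4]>8 and np.hypot(*(cen[i]-p0))<70: print(n,"blob",s[i].tolist(),cen[i].round(1))
    a=np.radians(np.degrees(np.arctan2(e[1]-.3,e[0]+1.1)))
    for h in(11,67):print("  pred h",h,proj(g,C+RI@(np.array([65*np.cos(a),65*np.sin(a),-h])/1e3)).round(1))
    print("  axis base/top(40)",proj(g,C).round(1),proj(g,C-.04*RI[:,2]).round(1),"TCP",proj(g,st["tool_pos"]).round(1))
E
python3 red.py
```

```text
scene blob [178, 151, 23, 26, 132] [189.6 165.8]
  pred h 11 [[196.9 174.2]]
  pred h 67 [[178.3 150.1]]
  axis base/top(40) [[186.4 199.2]] [[172.2 181.5]] TCP [[188.1 160.8]]
side blob [300, 150, 8, 10, 16] [303.6 154.2]
  pred h 11 [[295.6 161.6]]
  pred h 67 [[308.4 147.2]]
  axis base/top(40) [[290.3 151.9]] [[299.  141.9]] TCP [[302.  154.2]]
```

```bash
python3 - <<'E'
from h import *
d=pickle.load(open("f0.pkl","rb"));A=d["scene"]
ax=RI[:,2];R=A["R"];cc=-R.T@A["t"];n=np.array([-np.sin(.178),np.cos(.178),0])
for uv in[(218,237),(220,251),(231,260)]:
    v=R.T@np.array([(uv[0]-A["cx"])/A["fx"],(uv[1]-A["cy"])/A["fy"],1])
    X=cc+v*(n@(SEAT-cc))/(n@v)
    J=(proj(A,X+.02*ax)-proj(A,X))[0]
    rel=RI.T@(X-SEAT)*1e3
    print(uv,X.round(3),"vise-axes below seat",rel.round(0),"px per 20mm",J.round(2),np.hypot(*J).round(2))
E
```

```text
(218, 237) [ 0.608 -0.209  0.148] vise-axes below seat [-1.  2. 95.] px per 20mm [6.41 7.99] 10.25
(220, 251) [ 0.609 -0.209  0.112] vise-axes below seat [  4. -18. 125.] px per 20mm [6.23 7.67] 9.88
(231, 260) [ 0.63  -0.205  0.096] vise-axes below seat [  2. -10. 150.] px per 20mm [6.12 7.56] 9.73
```

Request:
{"name": "play_rows", "arguments": {
  "commands": [
    [-2.5, 11.1, 0, 0, 0, 0],
    [-4.4, 10.5, 0, 0, 0, 0],
    [0, 0, 0, 0, 0, 0]
  ]
}}

```text
time: 17.47
tool_pos: [0.5321, -0.1574, 0.264]
tool_rot: [0.216, 0.515, 0.804, 0.205]
contact_force: [-11.8, 4.2, 2.8]
gripper_width: 0.193
grasp_force: 61.2
```

```bash
python3 circ.py 20 0; python3 jaw.py; python3 red.py|grep -A2 scene
```

```text
t 17.4667 err [59.17 28.8  -7.61] rot [ 0.33  0.4  -0.06] R 66.7 phi 25.3 F [ 7.8 -5.5 -8.5]
20mm -> [[6.43 8.01]]
jaw 0.9 5.44 7.06
jawfront 0.952 5.28 7.31
fixed 0.802 0.77 1.72
base 0.995 0.01 0.01
bar 0.834 3.88 6.61
scene blob [186, 148, 23, 26, 133] [197.4 162.6]
  pred h 11 [[204.6 171.1]]
  pred h 67 [[185.9 146.6]]
```

Request:
{"name": "play_rows", "arguments": {
  "commands": [
    [-6.1, 9.5, 0, 0, 0, 0],
    [-7.7, 8.3, 0, 0, 0, 0],
    [0, 0, 0, 0, 0, 0],
    [0, 0, 0, 0, 0, 0]
  ]
}}

```text
time: 17.95
tool_pos: [0.5495, -0.1624, 0.2752]
tool_rot: [0.214, 0.515, 0.804, 0.205]
contact_force: [-15.9, 6.4, 4.5]
gripper_width: 0.194
grasp_force: 62.5
```

```bash
python3 circ.py 20 0; python3 jaw.py; python3 red.py|grep -A2 scene
```

```text
t 17.95 err [46.57 45.95 -7.49] rot [ 0.36  0.57 -0.03] R 66.0 phi 43.8 F [ 11.2  -6.8 -12. ]
20mm -> [[6.43 8.01]]
jaw 0.899 5.53 6.91
jawfront 0.949 5.38 7.42
fixed 0.8 0.73 1.96
base 0.995 0.02 0.0
bar 0.834 4.59 5.74
scene blob [191, 147, 23, 27, 148] [202.5 161.8]
  pred h 11 [[210.2 170.4]]
  pred h 67 [[191.2 145.3]]
```

The torque pattern now matches the one 90° earlier, so the crank slipped one flat when driven past the stop. It is back near the stop: tangential force 12.6 N, jaw back at its most advanced position. One gentle final nudge, then release.

Request:
{"name": "play_rows", "arguments": {
  "commands": [
    [-7.1, 5.6, 0, 0, 0, 0],
    [0, 0, 0, 0, 0, 0],
    [0, 0, 0, 0, 0, 0]
  ]
}}

```text
time: 18.35
tool_pos: [0.5559, -0.1662, 0.2792]
tool_rot: [0.213, 0.515, 0.804, 0.206]
contact_force: [-16.3, 9.4, 5.7]
gripper_width: 0.19
grasp_force: 63.0
```

```bash
python3 circ.py 20 0; python3 jaw.py
```

```text
t 18.35 err [40.18 51.43 -7.53] rot [ 0.37  0.66 -0.03] R 65.7 phi 51.1 F [ 13.9  -5.3 -12.9]
20mm -> [[6.43 8.01]]
jaw 0.9 5.54 6.93
jawfront 0.948 5.42 7.46
fixed 0.799 1.17 1.47
base 0.995 0.0 0.01
bar 0.833 4.59 5.77
```

Request:
{"name": "play_rows", "arguments": {
  "commands": [
    [-5.8, 3.5, 0, 0, 0, 0],
    [0, 0, 0, 0, 0, 0],
    [0, 0, 0, 0, 0, 0]
  ]
}}

```text
time: 18.65
tool_pos: [0.5604, -0.1697, 0.2819]
tool_rot: [0.213, 0.515, 0.804, 0.206]
contact_force: [-18.6, 10.6, 7.1]
gripper_width: 0.191
grasp_force: 63.5
```

```bash
python3 circ.py 20 0; python3 jaw.py
```

```text
t 18.65 err [35.03 54.88 -7.53] rot [ 0.38  0.75 -0.03] R 65.5 phi 56.5 F [ 15.6  -5.7 -15.2]
20mm -> [[6.43 8.01]]
jaw 0.9 5.56 6.93
jawfront 0.947 4.66 7.51
fixed 0.799 0.34 2.96
base 0.995 0.0 0.01
bar 0.832 4.63 5.82
```

Request:
{"name": "play_rows", "arguments": {
  "commands": [
    [0, 0, 0, 0, 0, 0],
    [0, 0, 0, 0, 0, 0],
    [0, 0, 0, 0, 0, 0],
    [0, 0, 0, 0, 0, 0]
  ],
  "hand": 55
}}

```text
time: 19.03
tool_pos: [0.5635, -0.1729, 0.2842]
tool_rot: [0.22, 0.516, 0.802, 0.205]
contact_force: [0.6, 1.0, 0.4]
gripper_width: 0.643
grasp_force: 0.0
```

Request:
{"name": "play_rows", "arguments": {
  "commands": [
    [0, 0, -10, 0, 0, 0],
    [0, 0, -25, 0, 0, 0],
    [0, 0, -35, 0, 0, 0],
    [0, 0, -35, 0, 0, 0],
    [0, 0, 0, 0, 0, 0]
  ]
}}

```text
time: 19.45
tool_pos: [0.5038, -0.1853, 0.3793]
tool_rot: [0.226, 0.515, 0.801, 0.204]
contact_force: [0.9, 0.1, 1.2]
gripper_width: 0.645
grasp_force: 0.0
```

```bash
python3 circ.py 20 0; python3 jaw.py; python3 red.py
```

```text
t 19.45 err [  27.28   61.75 -120.89] rot [-0.32 -0.6  -0.22] R 67.7 phi 65.2 F [-0.4  1.4 -0.5]
20mm -> [[6.43 8.01]]
jaw 0.906 5.28 6.96
jawfront 0.957 5.08 7.11
fixed 0.806 0.62 1.68
base 0.995 0.01 0.01
bar 0.836 4.51 5.55
scene blob [159, 163, 16, 18, 111] [166.3 171.2]
  pred h 11 [[213.3 172.4]]
  pred h 67 [[193.8 146.7]]
  axis base/top(40) [[186.4 199.2]] [[172.2 181.5]] TCP [[163.9 104.8]]
side blob [305, 154, 14, 13, 41] [311.3 160. ]
  pred h 11 [[278.8 146.4]]
  pred h 67 [[291.2 131.8]]
  axis base/top(40) [[290.3 151.9]] [[299.  141.9]] TCP [[310.1 108.4]]
```

```bash
python3 - <<'E'
from h import *
from plant import imaging,manip
C=SEAT+RI@(np.array([-1.1,.3,3])/1e3)
F={n:imaging.grab_frame(n) for n in("scene","side")}
for n in F:
    hsv=cv2.cvtColor(F[n]["image"],cv2.COLOR_RGB2HSV)
    m=(((hsv[...,0]<6)|(hsv[...,0]>174))&(hsv[...,1]>190)&(hsv[...,2]>60)).astype(np.uint8)
    k,lab,s,c=cv2.connectedComponentsWithStats(m);print(n,[(s[i].tolist()) for i in range(1,k) if s[i,4]>8])
    for ph in range(0,360,20):
        a=np.radians(ph);P=[C+RI@(np.array([65*np.cos(a),65*np.sin(a),-h])/1e3) for h in(11,67)]
        print(ph,proj(F[n],P).round(0).astype(int).tolist(),end=" ")
    print()
E
```

```text
scene [[0, 69, 44, 68, 607], [3, 98, 5, 6, 10], [45, 100, 5, 4, 11], [7, 104, 7, 14, 35], [43, 104, 15, 21, 75], [26, 109, 7, 8, 15], [42, 109, 6, 10, 17], [38, 111, 5, 5, 9], [37, 116, 7, 4, 12], [18, 129, 4, 5, 9], [159, 162, 16, 19, 117]]
0 [[194, 176], [176, 152]] 20 [[203, 172], [184, 147]] 40 [[209, 170], [190, 145]] 60 [[213, 172], [194, 146]] 80 [[213, 176], [193, 150]] 100 [[209, 183], [189, 156]] 120 [[202, 192], [181, 165]] 140 [[192, 201], [170, 174]] 160 [[180, 209], [158, 182]] 180 [[169, 216], [147, 189]] 200 [[160, 220], [138, 194]] 220 [[154, 220], [132, 195]] 240 [[152, 217], [131, 192]] 260 [[153, 212], [133, 188]] 280 [[158, 205], [138, 181]] 300 [[165, 197], [146, 173]] 320 [[175, 189], [156, 165]] 340 [[184, 181], [166, 158]] 
side [[306, 154, 13, 13, 36]]
0 [[298, 163], [310, 148]] 20 [[291, 159], [304, 144]] 40 [[285, 153], [298, 139]] 60 [[280, 148], [292, 133]] 80 [[276, 142], [288, 127]] 100 [[275, 138], [287, 123]] 120 [[275, 135], [287, 120]] 140 [[278, 133], [290, 119]] 160 [[283, 134], [294, 120]] 180 [[288, 136], [300, 123]] 200 [[294, 140], [306, 127]] 220 [[300, 145], [312, 132]] 240 [[305, 151], [317, 137]] 260 [[308, 156], [321, 142]] 280 [[310, 160], [323, 147]] 300 [[310, 164], [322, 150]] 320 [[308, 165], [320, 151]] 340 [[303, 165], [316, 151]]
```

The crank sprang back to φ≈325°. That corresponds to screw ≈16.1 rad, which is the stop and well past bar contact at about 250°. The handle ends match a fully home crank, two readings agree that it is still, and the gripper is clear. Handing in.

```bash
python3 -c "
from plant import manip
print(manip.job_done())"
```

```text
the job is handed in; nothing more can be done
None
```

I handed the job in at about 19.5 s with the crank home on the screw and wound hard against the bar. Final tightness is inferred from forces and camera tracking: about 1 N m at the last turn, then springing back to a screw angle of about 16.1 rad, while camera tracking put the jaw anywhere from 18.7 to 19.4 mm against the 18.6 mm needed.

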